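# Wind the pellet dryer's timer and hold its hatch down on the new seal

## Task

Get the grey pellet dryer going: first wind its spring timer clockwise, a part turn at a time, right up to its stop. Then turn the wing of the hatch's quarter-turn stud until its cross-pin lines up with the slot and the hatch drops in, and press the hatch fully home on its springy new seal. Finish while still holding the hatch pressed down (do not let go, the seal has to take its set), and leave everything else on the bench where it lies.

Things in the scene. Friction and masses are not known exactly. Their poses are not given: they have to be found in the camera images.
- dryer: bench-top pellet dryer: grey sheet-metal box, 150 mm deep (its x), 320 wide (its y), 100 high, fixed. Origin: centre of its underside, on the bench; x points away from its louvred front, y to its left, z up. Its flat top (the deck) is at z = 100 mm. Seen from the front, a bare-metal hatch covers the right and middle of the deck; the black timer stands at the left
- timer (a joint): how far the spring timer is wound, rad: 0 = run down, 3.4 = wound up to its hard stop; starts at 0 to 0.5. It grows as the key is turned clockwise seen from above. Winding works against a spring and friction (0.08 to 0.13 N m); the key stays wherever it is let go
- timer_key (a point): middle of the timer's black bar key, on its vertical axis: dryer x = 0, y = +115 mm, z = 120.5 mm. The bar is 10 mm thick (x of this point), 46 mm long (y of this point; along the dryer's y at 0), its upper 20 mm free to grip, top 31 mm above the deck, on a round skirt 55 mm across whose top is 10.5 mm above the deck. The point turns with the key; a white line marks its +y end
- hatch (a joint): opening angle of the hatch, rad: 0 = fully home (hard stop), about 0.095 = propped ajar by the misaligned cross-pin (as at the start), about 0.033 = pin in the slot, hatch lying on the uncompressed seal. Its weight closes it. Pressing it home compresses the seal: about 1 N at the stud to start, 8 N fully home
- hatch_top (a point): point on the hatch's upper face, midway between hinge and stud. The hatch is a 4 mm brushed-metal plate, 125 mm along the dryer's x, 172 mm along its y; it hinges on a line parallel to the dryer's x at dryer y = -150, z = 106 mm, on the right. Home: this point at dryer x = 0, y = -75, z = 108 mm, the face level (a thin pressed panel there is 1.6 mm prouder). z is the face's normal
- stud (a joint): angle of the quarter-turn stud, rad: 0 = cross-pin in line with the slot, wing pointing at the two black marks on the hatch (along the dryer's y). Grows anticlockwise seen from above; starts 0.55 to 1.4, so turn it clockwise. The pin enters within about 0.12 of 0 and drops in under the hatch's weight or a light push. Stops at -0.9 and 1.65; friction 0.02 N m
- stud_wing (a point): middle of the stud's dark steel wing, 16.5 mm above the hatch's face, 150 mm from the hinge (home: dryer x = 0, y = 0, z = 124.5 mm; ajar 14 mm higher, leaning with the hatch). The wing is 9 mm thick (x of this point), 36 long (y of this point), 20 high, top 27 mm above the face, on a 21 mm round boss 7 mm high; it turns with the stud and lies parallel to the cross-pin
- mould: small aluminium mould half, 92 x 60 x 32 mm, to the right of the dryer; origin: centre of its underside; to be left alone
- jar: screw-top jar of pellets, 62 mm across, 80 mm high, standing to the left of the dryer; origin: centre of its underside; to be left alone

How it is judged:
On the way, in this order (a step that is already met when the one before it is completed fails the run):
1. the spring timer is wound up to its stop (value of joint timer above 3.15 rad), for 0.2 s.
2. the stud's cross-pin is lined up and has dropped into the slot, and the hatch is pressed home (value of joint stud between -0.25 and 0.25 rad and value of joint hatch below 0.012 rad), for 0.2 s.
At the end, for the whole second after the job is handed in: Timer wound to within 0.25 rad of its stop; stud within 0.25 rad of its slot; hatch held pressed home by the fingers (angle below 0.012 rad, under 1.8 mm at the stud; fingers on the hatch or its stud with over 3 N) as the program ends and through the next second (all of step 2 and value of joint timer above 3.15 rad and contact force between the fingers and hatch above 3 N); the arm keeps its last pose, push and grip.
It fails at once if the jar or the mould half beside the dryer is shifted by more than 30 mm (distance of any of jar, mould from where it was at the start of the episode above 0.03 m).
It also fails if it takes over 61 s, if anything falls off the work surface, if the arm or the gripper's body presses on something with over 40 N, if the wrist force passes 120 N, or if a joint passes its speed limit or range.

## Robot

A 6-joint arm with a two-finger parallel gripper is mounted at the origin on the work surface; the furniture and walls round the work are solid. World frame = base frame: x ahead of the robot, y to its left, z up, the work surface at z = 0. Lengths are in m, angles in rad, forces in N, time in s.
With the tool pointing down it reaches from about 0.25 to 0.775 m from the base axis. Payload 4 kg.
Tool frame: the origin (TCP) lies at the very end of the fingers, on their centre line; the grasp point (between the pads) lies 19 mm behind it (robot.tcp_to_grasp is the distance from the TCP to the grasp point, in m); z points along the fingers, y is the line along which they close (so a half turn about z gives the same grasp; the last joint's range is limited). The gripper opens to 94 mm and grips with 3 to 60 N. Pads are 16 mm wide; open, the fingers measure 119 mm over their backs; the gripper's body (75 mm by 177 mm) begins 78 mm behind the grasp point.
Start: joints at [1.176, 0.087, 1.371, -0, 1.684, -0.103], TCP at [0.158, 0.527, 0.184] pointing down, gripper open.
Joint ranges: [-3.1, 3.1], [-0.76, 2.03], [0.27, 2.55], [-1.08, 4.22], [0.17, 2.65], [-2.57, 2.57]. Speed limits (rad/s): [2.79, 2.79, 3.14, 3.14, 3.14, 3.14].

## Interface

Orientations are given as [roll, pitch, yaw] about the fixed x, y, z axes, in that order (R = Rz(yaw) Ry(pitch) Rx(roll)).
In Python, from bench import robot, vision gives the robot as it stands (robot), with the cameras (vision).
- The arm moves only by the shell command python3 nudge.py FILE, which reads ROWS from the file FILE. ROWS is a JSON list that holds a single list of rows (three levels of brackets), with 1 to 20 rows, each of 5 numbers: the finger opening in m, then dx, dy, dz in parts of the range, where 1.0 means 0.3 m, then a turn about the tool's z in normalised numbers (1 is pi/2 rad); each row shifts and turns the commanded pose from where the row before left it, along the tool's axes as they then stand; what a row does not reach is not made up. A row lasts 1/12 s, in which the tool goes at most 0.0417 m and 0.125 rad, less where a joint would pass 70% of its speed; a pose out of reach is approached as far as the arm can. The fingers move at their own pace and stop on an object; the grip force is fixed at half the most. Time passes only in rows, so rows that do not move let the fingers close. It prints the time, the measured TCP pose, the force, the opening and the grip force at its end. Input that does not fit is refused with a message, and nothing moves.
- robot.get_obs(): the state, without advancing time (a new reading comes with each control period).
- vision.snapshot(name): name is "scene" or "top" or "wrist"; returns a dict with "color" (384x512x3 uint8, blue, green, red), "fx", "fy", "cx", "cy" (pixels), "k1" (the pictures are not rectified: a ray, as slopes to the right and down, at radius r is drawn at 1 + k1 r^2 times it, then the intrinsics apply), "extrinsics" (4x4, takes a point from world to camera coordinates). Camera axes: x right, y down, z forward; pixel columns grow to the right and rows downward; lengths in m; the calibration is good to about 2 mm. A picture is of the moment at which its call begins. There is no depth.
- robot.close_job(): hands the job in; it is judged then, once.
The state is a dict: "time": time; "joint_positions": joint angles; "qvel": joint speeds; "joint_torque": joint torques, N m; "tool_pos": TCP position; "ee_rot": TCP orientation; "wrist_force": force on the tool from outside, world axes, zero at the start; "wrist_torque": the same for the moment, N m; "width": finger opening in m; "finger_force": force on a finger pad.
Only numpy, scipy, OpenCV 4.12 (cv2) and the standard library are available. Lean on these libraries where they do the work, as an engineer would, in place of code of your own. Each camera call takes 0.05 s, during which the arm holds its last target. There are 200 camera calls.

## Working session

There is one attempt and no reset: what is moved stays moved. The work goes in short steps, Python scripts to look and compute and a shell command to move; the robot and the scene stay as the last step left them, time stands still between calls to the robot, and variables do not carry over. Pictures are saved under pics/ and viewed, at most 10 in all, crops included, and the job is handed in when it is done.

```bash
ls; mkdir -p pics; python3 - <<'E'
from bench import robot, vision
import cv2,pickle
o=robot.get_obs();print(o['time'],o['tool_pos'],o['ee_rot'],o['width'])
d={n:vision.snapshot(n) for n in("scene","top")}
pickle.dump(d,open('s0.pkl','wb'))
for n in d:
    print(n,{k:v for k,v in d[n].items() if k!='color'})
    cv2.imwrite(f'pics/{n}0.png',d[n]['color'])
E
```

```text
bench.py
nudge.py
pics
0.0 [0.15801751 0.52619009 0.18283439] [-3.13944692e+00 -2.17712284e-04  2.84978325e+00] 0.09380507460621314
scene {'fx': 481.7322046167894, 'fy': 481.7322046167894, 'cx': 253.4671575194104, 'cy': 192.20118118402564, 'k1': -0.19796506952104345, 'extrinsics': array([[ 0.69708177, -0.71698724, -0.00251102, -0.19503431],
       [-0.36010372, -0.34707357, -0.8659476 ,  0.29399322],
       [ 0.62000187,  0.60454051, -0.50012843,  0.91184678],
       [ 0.        ,  0.        ,  0.        ,  1.        ]])}
top {'fx': 466.7876704894214, 'fy': 466.7876704894214, 'cx': 254.97159759077704, 'cy': 191.1237560743211, 'k1': -0.1406261449419915, 'extrinsics': array([[-0.00820319, -0.99927188, -0.03726145,  0.17231715],
       [-0.99023501,  0.01330361, -0.13877192,  0.44001785],
       [ 0.13916659,  0.03575922, -0.98962313,  0.9978145 ],
       [ 0.        ,  0.        ,  0.        ,  1.        ]])}
```

View pics/scene0.png

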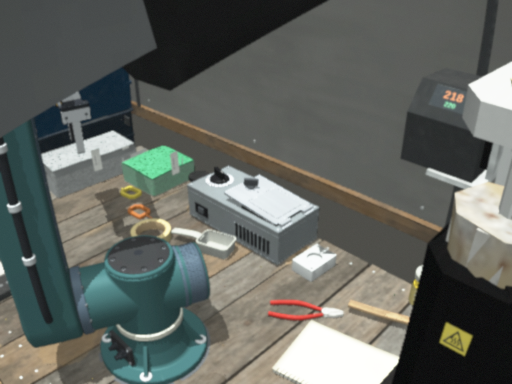

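View pics/top0.png

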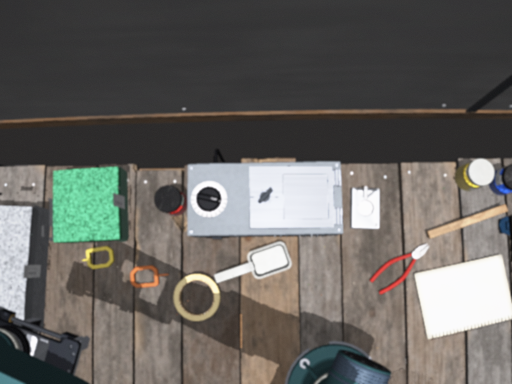

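The scene view shows the dryer mid-bench, with the timer at about (218,177) and the stud at (251,183). The top view shows the timer at (209,198), stud at (265,195), jar at (169,200), mould at (366,208) and deck corners near (187,163) to (341,236). Next I'll enlarge these areas.

```bash
cat > h.py <<'E'
import numpy as np,cv2
def K(s): return np.array([[s['fx'],0,s['cx']],[0,s['fy'],s['cy']],[0,0,1.]]),np.array([s['k1'],0,0,0,0.])
def ray(s,px):
    k,d=K(s); p=cv2.undistortPoints(np.array([[px]],float),k,d)[0,0]
    E=s['extrinsics'];R=E[:3,:3];v=R.T@np.r_[p,1];return -R.T@E[:3,3],v/np.linalg.norm(v)
def plane(s,px,z):
    c,v=ray(s,px);return c+v*(z-c[2])/v[2]
def tri(obs):
    A=0;b=0;L=[]
    for s,p in obs:
        c,v=ray(s,p);M=np.eye(3)-np.outer(v,v);A=A+M;b=b+M@c;L.append((c,v))
    x=np.linalg.solve(A,b);return x,[np.linalg.norm((np.eye(3)-np.outer(v,v))@(x-c)) for c,v in L]
def proj(s,P):
    k,d=K(s);E=s['extrinsics'];return cv2.projectPoints(np.atleast_2d(np.array(P,float)),cv2.Rodrigues(E[:3,:3])[0],E[:3,3],k,d)[0][:,0]
E
python3 - <<'E'
import pickle,cv2,numpy as np
d=pickle.load(open('s0.pkl','rb'))
a=cv2.resize(d['top']['color'][150:250,176:352],None,fx=4.5,fy=4.5,interpolation=cv2.INTER_CUBIC)
b=cv2.resize(d['scene']['color'][155:265,180:325],None,fx=4.5,fy=4.5,interpolation=cv2.INTER_CUBIC)
cv2.imwrite('pics/a.png',a);cv2.imwrite('pics/b.png',b)
E
```

```text
(no output)
```

View pics/a.png

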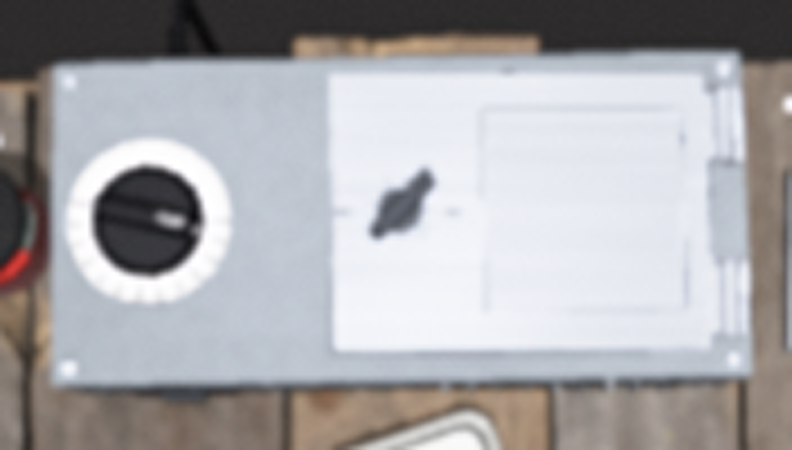

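View pics/b.png

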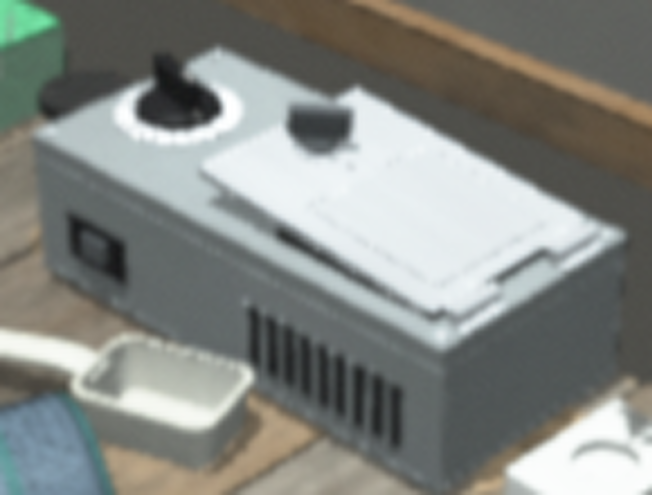

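The enlarged top view shows the key's bar running from about (105,205) to (200,230) in crop pixels, roughly 0.25 rad clockwise. The wing runs (375,235) to (430,172), roughly +0.85 rad, and the deck corners and bolts are visible. In the scene crop the hatch is propped ajar, with the deck corners at (38,130), (220,50), (622,235) and (440,350).

```bash
python3 - <<'E'
import pickle,numpy as np
from h import *
d=pickle.load(open('s0.pkl','rb'));T,S=d['top'],d['scene']
t=lambda x,y:((x+.5)/4.5-.5+176,(y+.5)/4.5-.5+150)
s=lambda x,y:((x+.5)/4.5-.5+180,(y+.5)/4.5-.5+155)
C={'FL':((52,385),(38,130)),'BL':((52,65),(220,50)),'BR':((738,52),(622,235)),'FR':((750,375),(440,350))}
P={}
for n,(a,b) in C.items():
    x,e=tri([(T,t(*a)),(S,s(*b))]);P[n]=plane(T,t(*a),.1);print(n,x.round(4),np.round(e,4),P[n].round(4),plane(S,s(*b),.1).round(4))
obj=np.array([[-.075,.16],[.075,.16],[.075,-.16],[-.075,-.16]])
for name,W in(('top',np.array([P[n][:2] for n in C])),('scene',np.array([plane(S,s(*b),.1)[:2] for a,b in C.values()]))):
    c=W.mean(0);H=obj.T@(W-c);yaw=np.arctan2(H[0,1]-H[1,0],H[0,0]+H[1,1])
    R=np.array([[np.cos(yaw),-np.sin(yaw)],[np.sin(yaw),np.cos(yaw)]])
    print(name,c.round(4),yaw,'res',(W-c-obj@R.T).round(4).tolist())
    print(' timer',c+R@[0,.115],'stud',c+R@[0,0])
for n,a,b in(('key',(150,216),(180,75)),('stud',(402,204),(320,112))):
    print(n,tri([(T,t(*a)),(S,s(*b))]))
kk=[plane(T,t(*q),.131) for q in((105,205),(200,230))];w=[plane(T,t(*q),.149) for q in((372,235),(432,172))]
for q in(kk,w): v=q[0]-q[1];print(np.linalg.norm(v),np.arctan2(v[1],v[0]),(q[0]+q[1])/2)
E
```

```text
FL [0.3443 0.3043 0.1008] [0.0019 0.0019] [0.3428 0.3057 0.1   ] [0.3464 0.304  0.1   ]
BL [0.4934 0.3071 0.0972] [0.0012 0.0012] [0.492  0.3074 0.1   ] [0.4907 0.3023 0.1   ]
BR [ 0.493  -0.0114  0.0984] [0.0008 0.0008] [ 0.4932 -0.0117  0.1   ] [ 0.49   -0.0126  0.1   ]
FR [ 0.3439 -0.0124  0.0984] [0.0002 0.0002] [ 0.344  -0.0123  0.1   ] [ 0.342  -0.0138  0.1   ]
top [0.418  0.1472] 0.004512918400071059 res [[0.0005, -0.0012], [-0.0003, -0.0002], [-0.0005, 0.0007], [0.0003, 0.0008]]
 timer [0.4174844  0.26224822] stud [0.41800338 0.14724939]
scene [0.4173 0.145 ] -0.006895880648391421 res [[0.003, -0.0015], [-0.0027, -0.0021], [-0.0011, 0.003], [0.0008, 0.0007]]
 timer [0.41806056 0.25997317] stud [0.41726754 0.14497591]
key (array([0.41699082, 0.25708136, 0.12646464]), [np.float64(0.0001469303601340549), np.float64(0.0001469303601342231)])
stud (array([0.4185814 , 0.14395394, 0.14386236]), [np.float64(6.217387514283663e-05), np.float64(6.217387514284749e-05)])
0.04429870562769732 1.301955776652099 [0.4156248  0.25548976 0.131     ]
0.03798215802146632 2.3727771706267915 [0.41809791 0.14389567 0.149     ]
```

Both views agree: deck height is about 0.099 m, the top is 0.319 x 0.149 m, the key bar's yaw is about 1.30 (timer about 0.27) and the wing's yaw is about 2.37 (stud about 0.8). I'll move above the timer and turn to yaw 4.44, so the whole winding fits in joint 6's range.

Units first: shifts go in shares of 0.3 m and turns go in shares of pi/2 rad. So -0.0325 m / 0.3 = -0.1083, -0.004 m / 0.3 = -0.0133.

```bash
echo '[[[0.09,-0.1083,-0.0603,-0.0133,0],[0.09,-0.1083,-0.0603,-0.0133,0],[0.09,-0.1083,-0.0603,-0.0133,0],[0.09,-0.1083,-0.0603,-0.0133,0],[0.09,-0.1083,-0.0603,-0.0133,0],[0.09,-0.1083,-0.0603,-0.0133,0],[0.09,-0.1083,-0.0603,-0.0133,0],[0.09,-0.1083,-0.0603,-0.0133,0],[0.09,-0.1083,-0.0603,-0.0133,0],[0.09,-0.1083,-0.0603,-0.0133,0],[0.09,0,0,0,0],[0.09,0,0,0,0]]]' > path.dat && python3 nudge.py path.dat
python3 - <<'E'
from bench import robot, vision
import cv2,pickle
s=vision.snapshot('wrist');o=robot.get_obs();print(o['joint_positions'],o['tool_pos'],o['ee_rot'],o['wrist_force'],o['wrist_torque'])
pickle.dump((s,o),open('w1.pkl','wb'));cv2.imwrite('pics/w1.png',s['color'])
E
```

```text
time: 1.1
tool_pos: [0.4182, 0.2586, 0.2235]
ee_rot: [-3.141, -0.001, 2.846]
wrist_force: [-1.1, 0.3, -0.2]
width: 0.0896
finger_force: 0.0
[ 4.40432755e-01 -4.71847356e-02  1.43004671e+00  7.72071528e-04
  1.76001385e+00 -8.36776607e-01] [0.41732093 0.25957055 0.22341642] [-3.14129630e+00 -1.46077679e-03  2.84815020e+00] [ 0.23747351 -0.64269836  0.7567562 ] [ 0.03235815  0.04470143 -0.02234313]
```

View pics/w1.png

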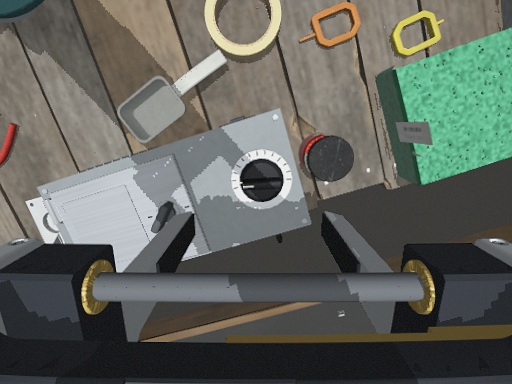

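The wrist view shows the key at about (262,181) in its white dial, with the bar nearly horizontal in the picture and the white mark on its left (hatch) side. The wing is at (163,217). I'll compute positions from the wrist and top views, segmenting the dial for precision.

```bash
python3 - <<'E'
import pickle,cv2,numpy as np
from h import *
s,o=pickle.load(open('w1.pkl','rb'));d=pickle.load(open('s0.pkl','rb'));T,S=d['top'],d['scene']
def dark(s,x,y,r,th):
    g=s['color'].max(2).astype(int);h=np.zeros(g.shape,np.uint8);cv2.circle(h,(x,y),r,1,-1)
    m=((g<th)&(h>0)).astype(np.uint8);n,l,st,c=cv2.connectedComponentsWithStats(m);i=1+st[1:,4].argmax()
    p=np.argwhere(l==i)[:,::-1].astype(np.float32);e=cv2.minEnclosingCircle(cv2.convexHull(p.astype(np.int32)));return e,c[i],st[i,4],p
for nm,im,x,y,r in(('wrist',s,262,181,29),('top',T,209,198,17)):
    e,c,a,p=dark(im,x,y,r,95);print(nm,e,c,a,plane(im,e[0],.1105))
print('tri key',tri([(s,dark(s,262,181,29,95)[0][0]),(T,dark(T,209,198,17,95)[0][0])]))
for nm,im,x,y,r in(('wrist',s,163,217,22),('top',T,265,195,14)):
    e,c,a,p=dark(im,x,y,r,130);print('stud',nm,e,c,a,plane(im,c,.135))
print('C',ray(s,(256,192))[0])
# predicted corners
cr=s['color'];a=cv2.resize(cr[140:260,110:310],None,fx=4,fy=4,interpolation=cv2.INTER_CUBIC);cv2.imwrite('pics/w1c.png',a)
E
```

```text
wrist ((261.27325439453125, 179.88372802734375), 21.659889221191406) [261.51971831 179.78732394] 1420 [0.41767837 0.26296962 0.1105    ]
top ((208.3042755126953, 198.5611572265625), 11.70926570892334) [207.99268293 198.54390244] 410 [0.41697194 0.26066503 0.1105    ]
tri key (array([0.41879667, 0.26221101, 0.10173095]), [np.float64(0.0007866011724123676), np.float64(0.0007866011724123519)])
stud wrist ((165.09022521972656, 220.11277770996094), 20.203346252441406) [167.68914286 221.41371429] 875 [0.42798324 0.14728833 0.135     ]
stud top ((264.7608642578125, 195.2391357421875), 8.147207260131836) [264.7972973  195.47297297] 74 [0.41864939 0.14442979 0.135     ]
C [0.35129836 0.27890899 0.4247552 ]
```

View pics/w1c.png

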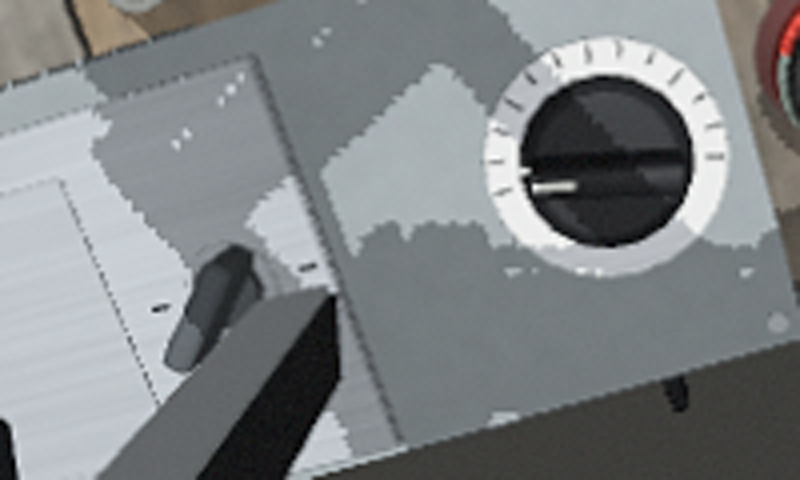

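The zoom shows the dial's centre at (605,157), the bar from about (530,187) to (690,180) with its white line on the first tick (nearly run down), and the wing from (235,255) to (180,360), between the black marks at (307,267) and (161,308).

```bash
python3 - <<'E'
import pickle
from h import *
s,o=pickle.load(open('w1.pkl','rb'));T=pickle.load(open('s0.pkl','rb'))['top']
q=lambda x,y:((x+.5)/4-.5+110,(y+.5)/4-.5+140)
t=lambda x,y:((x+.5)/4.5-.5+176,(y+.5)/4.5-.5+150)
def seg(a,b,z):
    A,B=plane(s,q(*a),z),plane(s,q(*b),z);v=A-B;print(((A+B)/2).round(4),np.hypot(*v[:2]).round(4),np.arctan2(v[1],v[0]).round(3))
print('bar');seg((690,180),(528,187),.131);seg((575,186),(535,188),.131)
print('dial',plane(s,q(605,157),.1105))
print('wing');seg((180,360),(238,255),.149)
print('marks');seg((307,267),(161,308),.122)
for n,a,b in(('keytop',(608,183),(150,216)),('mark',(307,267),(343,212)),('mark2',(161,308),(453,212)),('wingtop',(209,305),(402,204))):print(n,tri([(s,q(*a)),(T,t(*b))]))
E
```

```text
bar
[0.4197 0.2628 0.131 ] 0.0455 1.321
[0.4163 0.248  0.131 ] 0.0112 1.327
dial [0.41636232 0.26286892 0.1105    ]
wing
[0.4173 0.1495 0.149 ] 0.0356 -0.846
marks
[0.4199 0.1464 0.122 ] 0.0466 1.557
keytop (array([0.42100868, 0.26031796, 0.11356685]), [np.float64(0.0027968094872052158), np.float64(0.0027968094872051485)])
mark (array([0.41851315, 0.17084238, 0.12565411]), [np.float64(0.0008476554993441225), np.float64(0.0008476554993441662)])
mark2 (array([0.41892947, 0.1217277 , 0.11970304]), [np.float64(0.0011375211825908648), np.float64(0.0011375211825909372)])
wingtop (array([0.41945634, 0.14409308, 0.13652337]), [np.float64(4.819992758774274e-05), np.float64(4.819992758773533e-05)])
```

Converted, 0.03 m / 0.3 = 0.1, -0.0027 m / 0.3 = -0.009, -0.1225 rad / 1.5708 = -0.078.

```bash
echo '[[[0.05,0,0,0,-0.078],[0.05,0,0,0,-0.078],[0.05,0,0,0,-0.078],[0.05,0,0,0,-0.078],[0.05,0,0,0,-0.078],[0.05,0,0,0,-0.078],[0.05,0,0,0,-0.078],[0.05,0,0,0,-0.078],[0.05,0,0,0,-0.078],[0.05,0,0,0,-0.078],[0.05,0,0,0,-0.078],[0.05,0,0,0,-0.078],[0.05,0,0,0,-0.078],[0.05,-0.009,0,0.0767,0],[0.05,0,0,0.1,0],[0.05,0,0,0.0667,0],[0.05,0,0,0,0],[0.05,0,0,0,0]]]' > path.dat && python3 nudge.py path.dat
python3 - <<'E'
from bench import robot, vision
o=robot.get_obs();print(o['joint_positions'].round(3),o['tool_pos'],o['ee_rot'],o['wrist_force'],o['wrist_torque'])
E
```

```text
time: 2.65
tool_pos: [0.4163, 0.2633, 0.1499]
ee_rot: [3.139, -0.002, -1.838]
wrist_force: [-0.1, 0.7, -0.1]
width: 0.0498
finger_force: 0.0
[ 0.448 -0.029  1.558  0.     1.616 -2.425] [0.41627551 0.26328865 0.14988082] [ 3.13891649e+00 -1.78461928e-03 -1.83847519e+00] [-0.08378098  0.66673028 -0.08392002] [0.12040608 0.00976065 0.02855111]
```

Converted, 0.02 m / 0.3 = 0.0667, 0.0165 m / 0.3 = 0.055.

```bash
echo '[[[0.05,0,-0.0033,0.0667,0],[0.05,0,0,0.055,0],[0.05,0,0,0,0],[0.0,0,0,0,0],[0,0,0,0,0],[0,0,0,0,0],[0,0,0,0,0]]]' > path.dat && python3 nudge.py path.dat
python3 - <<'E'
from bench import robot, vision
o=robot.get_obs();print(o['tool_pos'],o['wrist_force'],o['wrist_torque'],o['finger_force'])
E
```

```text
time: 3.23
tool_pos: [0.42, 0.2628, 0.1162]
ee_rot: [-3.139, 0.002, -1.841]
wrist_force: [0.4, 0.3, -0.1]
width: 0.0266
finger_force: 0.0
[0.41997776 0.26280573 0.11621375] [ 0.42143092  0.26190515 -0.09236506] [ 0.10401768  0.06510131 -0.01240036] 0.0
```

Still closing; I'll wait.

Converted, 0.002 m / 0.3 = 0.0067.

```bash
echo '[[[0,0,0,0.0067,0],[0,0,0,0,0],[0,0,0,0,0],[0,0,0,0,0],[0,0,0,0,0],[0,0,0,0,0]]]' > path.dat && python3 nudge.py path.dat
python3 - <<'E'
from bench import robot, vision
o=robot.get_obs();print(o['tool_pos'],o['wrist_force'],o['wrist_torque'],o['finger_force'])
E
```

```text
time: 3.73
tool_pos: [0.4191, 0.2622, 0.1125]
ee_rot: [3.142, -0.0, -1.841]
wrist_force: [0.0, -0.2, 0.1]
width: 0.0005
finger_force: 0.0
[0.41909446 0.26222383 0.11245069] [ 0.02837953 -0.20820444  0.14530691] [0.09352339 0.07777316 0.03615039] 0.0
```

The fingers closed on nothing, so I'll look.

```bash
python3 - <<'E'
from bench import robot, vision
import cv2,pickle,numpy as np
from h import *
d={n:vision.snapshot(n) for n in('wrist','scene')};o=robot.get_obs();s=d['wrist']
print('tcp px',proj(s,o['tool_pos']),proj(d['scene'],o['tool_pos']))
pickle.dump((d,o),open('w2.pkl','wb'))
a=cv2.resize(d['wrist']['color'],(560,420));b=d['scene']['color']
b=cv2.resize(b[140:215,185:285],None,fx=2.4*1,fy=5.6/1,interpolation=cv2.INTER_CUBIC)
cv2.imwrite('pics/w2.png',np.hstack([a,b[:420]]))
E
```

```text
tcp px [[258.4502907  213.40459466]] [[219.03523181 175.0775407 ]]
```

View pics/w2.png

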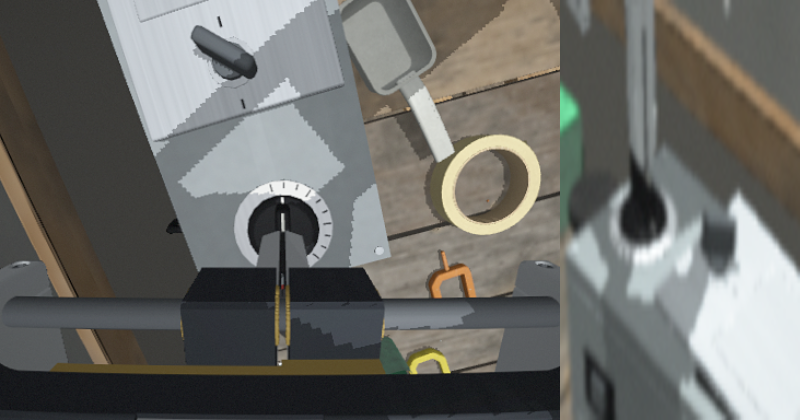

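The wrist view shows the closed fingertips right over the dial's middle at about (283,235), with the bar and its white line running on from them at (283,200). They may be shut above the key, so I'll triangulate the white line between the two wrist views to get its height.

```bash
python3 - <<'E'
import pickle,cv2
from h import *
s1,o1=pickle.load(open('w1.pkl','rb'));d,o=pickle.load(open('w2.pkl','rb'));s2=d['wrist']
print(o['tool_pos'],o['width'])
g1=s1['color'].max(2);g2=s2['color'].max(2)
print(g1[180:194,238:268]);print(g2[172:216,247:272])
E
```

```text
[0.41911615 0.26222851 0.11247493] 0.00031796459267355575
[[243 186  55  29  18  15  11  19  20  22  15  18  17  24  18  15  19  20
   23  13  18  19  15  13  22  18  23  21  21  24]
 [242 195  91  47  32   7  15  16  21  12  23  18  25  16  19  22  24  15
   23  24  21  21  18  22  22  23  27  22  27  28]
 [240 222 229 220 138  16  21  22  22  25  23  22  26  24  26  27  25  27
   29  31  33  30  32  32  27  34  33  32  37  34]
 [240 222 192 153  86  24  22  29  33  30  34  30  34  30  30  35  33  39
   41  40  37  39  39  44  43  46  44  46  48  44]
 [240 202 114  31  32  62  50  39  36  40  42  37  34  39  38  40  42  46
   48  44  43  48  44  46  48  47  48  49  42  46]
 [241 215 129  17  38  66  47  43  70  76  89  97 116 124 126 102  58  41
   40  43  41  39  40  44  45  46  42  44  41  42]
 [233 239 195  91  30 221 219 200 201 202 203 202 205 206 208 159  70  32
   37  39  36  39  38  35  37  41  40  35  39  38]
 [223 242 199  95  24 189 180 158 158 152 138 135 135 137 139  99  43  33
   36  40  36  35  39  32  37  30  38  35  34  34]
 [235 240 237 165  25  92  86  72  74  57 
[... 200 characters left out ...]
42  39]
 [237 237 239 237 167  31  31  32  42  56  65  58  59  48  40  36  39  43
   44  42  45  40  41  42  44  39  42  43  44  43]
 [237 237 238 243 197  91  34  42  43  61  66  64  66  50  40  43  41  42
   44  40  42  43  44  42  47  44  44  44  43  41]
 [236 236 237 240 238 167  32  40  40  53  62  66  68  65  50  44  42  43
   41  43  38  41  44  39  42  41  44  40  45  45]
 [237 237 237 237 242 214 124  29  35  43  50  60  67  66  63  62  48  39
   45  40  42  45  43  39  43  42  42  46  41  42]]
[[171 148 231 ... 228 156 105]
 [202 125 225 ... 240 176 176]
 [208 111 169 ... 243 233 235]
 ...
 [ 89 102 102 ...  92  68  41]
 [107 109 107 ... 110 106 105]
 [106 106 105 ... 110 110 113]]
```

```bash
python3 - <<'E'
import pickle,cv2
from h import *
np.set_printoptions(threshold=99999,linewidth=200)
s1,o1=pickle.load(open('w1.pkl','rb'));d,o=pickle.load(open('w2.pkl','rb'));s2=d['wrist']
print(s2['color'].max(2)[172:226,245:274])
E
```

```text
[[243 243 171 148 231 244 241 241 241 240 241 241 242 236 228 238 242 241 241 241 241 241 241 243 228 156 105 226 244]
 [242 246 202 125 225 245 242 241 241 241 241 241 242 242 242 243 242 240 241 241 241 241 241 242 240 176 176 234 243]
 [243 246 208 111 169 232 243 241 241 241 241 241 241 241 241 241 241 241 241 240 241 241 241 242 243 233 235 241 242]
 [213 236 239 190 215 241 242 241 242 242 241 242 241 241 241 242 240 241 240 241 241 241 241 241 242 242 242 242 241]
 [200 233 248 239 243 226 235 243 242 244 244 244 243 243 242 242 243 243 243 242 242 241 241 241 241 241 241 241 241]
 [201 211 215 214 216 207 236 250 249 250 230 218 241 251 250 250 250 251 250 250 249 246 244 243 242 241 241 241 241]
 [203 203 203 204 207 192 186 179 175 175 151 129 157 171 170 170 171 170 170 172 175 212 244 249 246 243 242 242 242]
 [205 209 211 182 147 115  78  47  33  31  32  11   0   2   2   8   7   7   7  26  40 115 166 176 215 244 249 246 244]
 [180 162 146  98  49  20  12  20  25  25  27  75 185 176  96  27  31  28  32  30  21  15  25  39 116 161 175 215 245]
 [ 95  69  43   7  16  27  25
[... 4626 characters left out ...]
105 106 106 106 104 104 109  76  28  18  24  22  44  96 108 107 106 108 110 112 110 110 110 110 112 110]
 [107 106 106 106 107 106 106 106 108 111  74  26  27  25  19  35  94 107 107 107 105 109 109 109 112 109 110 109 110]
 [106 107 106 106 107 106 106 105 106 111  76  29  24  28  26  37  93 109 108 106 107 108 111 111 111 110 110 111 111]
 [106 106 105 105 104 106 106 104 107 111  74  31  26  29  24  37  96 109 106 107 105 105 106 109 109 111 110 110 111]
 [106 107 104 106 104 107 105 107 107 110  75  24  25  25  24  36  98 107 106 106 106 105 105 106 109 110 111 110 112]
 [107 105 107 105 104 105 108 105 106 111  76  29  24  30  23  36  96 108 107 106 105 105 107 106 109 113 111 111 108]]
```

```bash
python3 - <<'E'
import pickle,cv2
from h import *
s1,o1=pickle.load(open('w1.pkl','rb'));d,o=pickle.load(open('w2.pkl','rb'));s2=d['wrist']
def fit(s,r0,r1,c0,c1):
    g=s['color'].max(2)[r0:r1,c0:c1].astype(float)-60;g[g<0]=0;return g
print('outer',tri([(s1,(242.5,186.4)),(s2,(257.7,194.5))]))
print('inner',tri([(s1,(253.3,186.0)),(s2,(257.8,211.5))]))
print('cams',ray(s1,(0,0))[0],ray(s2,(0,0))[0])
# bar end cap / dial features: dial tick outer edge at bar end; tip of dial below line (w1 240,182 ; w2 257.8,182)
print('tick on skirt',tri([(s1,(240.3,182.4)),(s2,(257.8,182.5))]))
for z in(.1125,.121,.131):print(z,plane(s1,(242.5,186.4),z),plane(s2,(257.7,194.5),z))
# extrinsics check: TCP vs. camera
for s,oo in((s1,o1),(s2,o)):
    E=s['extrinsics'];print(E[:3,:3]@oo['tool_pos']+E[:3,3])
E
```

```text
outer (array([0.41407822, 0.24188534, 0.1324827 ]), [np.float64(4.731579480090517e-06), np.float64(4.731579480247448e-06)])
inner (array([0.41712756, 0.25366455, 0.13318676]), [np.float64(0.00015168482877113388), np.float64(0.00015168482877115093)])
cams [0.35129836 0.27890899 0.4247552 ] [0.40056303 0.19405407 0.31367007]
tick on skirt (array([0.41306611, 0.23820639, 0.11164014]), [np.float64(5.01636517736992e-05), np.float64(5.0163651773652804e-05)])
0.1125 [0.41836561 0.23935244 0.1125    ] [0.41557372 0.2471625  0.1125    ]
0.121 [0.41653995 0.24042922 0.121     ] [0.41493948 0.24491852 0.121     ]
0.131 [0.41439212 0.24169603 0.131     ] [0.41419331 0.24227854 0.131     ]
[0.00072116 0.01758296 0.2120391 ]
[0.00048603 0.01943532 0.21235227]
```

```bash
python3 - <<'E'
import pickle,cv2
from h import *
from scipy.spatial.transform import Rotation as R
s1,o1=pickle.load(open('w1.pkl','rb'));d,o=pickle.load(open('w2.pkl','rb'));s2=d['wrist'];S=d['scene']
Rm=R.from_euler('xyz',o['ee_rot']).as_matrix()
for z in(0,-.01,-.02,-.04,-.06):
  print(z,[proj(s2,o['tool_pos']+Rm@[x,y,z])[0].round(1).tolist() for x in(.008,-.008) for y in(-.006,0,.006)], proj(S,o['tool_pos']+Rm@[0,0,z])[0].round(1))
# same for open state in w1 at finger width .0896
Rm=R.from_euler('xyz',o1['ee_rot']).as_matrix()
for z in(0,-.02):print('w1',z,[proj(s1,o1['tool_pos']+Rm@[x,y,z])[0].round(1).tolist() for x in(.008,-.008) for y in(-.045,-.06,.045,.06)])
c=S['color'];cv2.imwrite('pics/sc2.png',cv2.resize(c[140:200,190:270],None,fx=8,fy=8,interpolation=cv2.INTER_CUBIC))
E
```

```text
0 [[250.8, 203.7], [258.5, 203.7], [266.1, 203.7], [250.9, 222.9], [258.4, 222.9], [266.0, 222.9]] [219.  175.1]
-0.01 [[250.4, 207.7], [258.5, 207.7], [266.5, 207.7], [250.6, 227.7], [258.4, 227.7], [266.3, 227.8]] [218.9 171.7]
-0.02 [[250.0, 212.1], [258.5, 212.1], [267.0, 212.1], [250.2, 233.0], [258.5, 233.0], [266.7, 233.1]] [218.8 168.4]
-0.04 [[249.1, 222.4], [258.5, 222.4], [267.9, 222.4], [249.3, 245.4], [258.5, 245.4], [267.7, 245.4]] [218.5 161.5]
-0.06 [[248.0, 235.3], [258.6, 235.3], [269.2, 235.3], [248.2, 260.7], [258.5, 260.8], [268.9, 260.8]] [218.2 154.6]
w1 0 [[201.1, 201.4], [182.0, 201.4], [316.3, 201.3], [335.5, 201.2], [202.2, 220.7], [183.5, 220.6], [315.3, 220.5], [334.0, 220.5]]
w1 -0.02 [[195.4, 209.6], [174.4, 209.6], [322.3, 209.5], [343.3, 209.4], [196.7, 230.6], [176.1, 230.6], [321.0, 230.4], [341.6, 230.4]]
```

View pics/sc2.png

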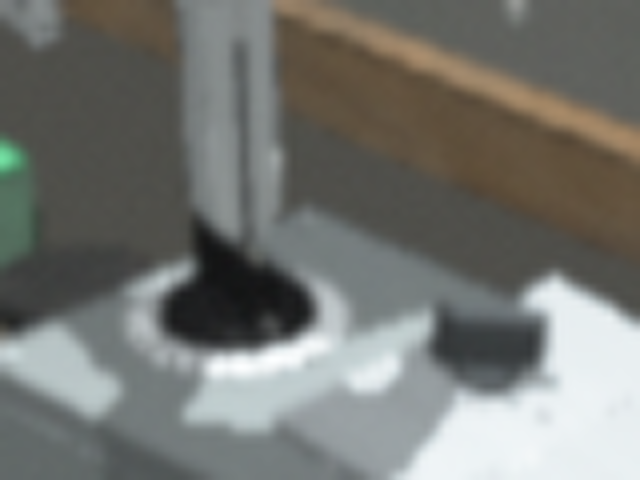

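In both views the fingertips visibly end about 20 mm short of the stated TCP, level with the bar's top. They closed just above the key. I'll reopen, go down in small steps watching the force, and close again.

Converted, 0.005 m / 0.3 = 0.0167.

```bash
echo '[[[0.04,0,0,0,0],[0.04,0,0,0,0],[0.04,0,0,0,0],[0.04,0,0,0,0],[0.04,0,0,0,0],[0.04,0,0,0,0],[0.04,0,0,0,0],[0.04,0,0,0.0167,0],[0.04,0,0,0.0167,0],[0.04,0,0,0,0],[0.04,0,0,0,0]]]' > path.dat && python3 nudge.py path.dat; echo '[[[0.04,0,0,0.01,0],[0.04,0,0,0,0],[0.04,0,0,0,0]]]' > path.dat && python3 nudge.py path.dat
```

```text
time: 4.75
tool_pos: [0.4186, 0.262, 0.1017]
ee_rot: [3.14, -0.001, -1.841]
wrist_force: [-0.6, 0.1, -0.0]
width: 0.0399
finger_force: 0.0
time: 5.0
tool_pos: [0.419, 0.2622, 0.0993]
ee_rot: [3.141, -0.0, -1.841]
wrist_force: [-0.6, 0.1, 0.2]
width: 0.0399
finger_force: 0.0
```

No contact at z = 0.099, below the skirt's top, which confirms the short fingers. A little lower, then close.

Converted, 0.003 m / 0.3 = 0.01.

```bash
echo '[[[0.04,0,0,0.01,0],[0.04,0,0,0,0],[0,0,0,0,0],[0,0,0,0,0],[0,0,0,0,0],[0,0,0,0,0],[0,0,0,0,0],[0,0,0,0,0],[0,0,0,0,0],[0,0,0,0,0],[0,0,0,0,0]]]' > path.dat && python3 nudge.py path.dat
python3 - <<'E'
from bench import robot, vision
o=robot.get_obs();print(o['tool_pos'],o['wrist_force'],o['wrist_torque'],o['finger_force'])
E
```

```text
time: 5.92
tool_pos: [0.4185, 0.2625, 0.0966]
ee_rot: [3.14, 0.0, -1.841]
wrist_force: [-4.4, 0.5, 2.2]
width: 0.0095
finger_force: 29.9
[0.41849221 0.26247485 0.09656416] [-4.40725898  0.4550685   2.16355402] [0.247997   0.81226776 0.026884  ] 29.92778867483139
```

Converted, 0.001 m / 0.3 = 0.0033, 0.12 rad / 1.5708 = 0.0764.

```bash
echo '[[[0,0,0.0033,0,0.0637],[0,0,0,0,0.0764],[0,0,0,0,0.0764],[0,0,0,0,0.0764],[0,0,0,0,0.0764],[0,0,0,0,0.0764],[0,0,0,0,0.0764],[0,0,0,0,0.0764],[0,0,0,0,0]]]' > path.dat && python3 nudge.py path.dat
python3 - <<'E'
from bench import robot, vision
o=robot.get_obs();print(o['tool_pos'],o['wrist_force'],o['wrist_torque'],o['finger_force'],o['joint_positions'][5])
E
```

```text
time: 6.67
tool_pos: [0.4183, 0.2627, 0.0966]
ee_rot: [3.141, 0.001, -2.783]
wrist_force: [-1.5, 0.3, 0.9]
width: 0.0094
finger_force: 30.0
[0.41834562 0.26266025 0.09658875] [-1.45162156  0.31775974  0.93504396] [ 0.18458579  0.36961884 -0.039584  ] 29.969642758369446 -1.4837556799585672
```

Converted, 0.12 rad / 1.5708 = 0.0764.

```bash
echo '[[[0,0,0,0,0.0764],[0,0,0,0,0.0764],[0,0,0,0,0.0764],[0,0,0,0,0.0764],[0,0,0,0,0.0764],[0,0,0,0,0.0764],[0,0,0,0,0.0764],[0,0,0,0,0.0764],[0,0,0,0,0.0764],[0,0,0,0,0.0764],[0,0,0,0,0.0764],[0,0,0,0,0.0764],[0,0,0,0,0.0764],[0,0,0,0,0.0764],[0,0,0,0,0.0764],[0,0,0,0,0.0764],[0,0,0,0,0]]]' > path.dat && python3 nudge.py path.dat
python3 - <<'E'
from bench import robot, vision
o=robot.get_obs();print(o['tool_pos'],o['wrist_force'],o['wrist_torque'],o['finger_force'],o['joint_positions'][5])
E
```

```text
time: 8.08
tool_pos: [0.4186, 0.263, 0.0966]
ee_rot: [3.14, -0.001, 1.583]
wrist_force: [-0.4, 2.0, 0.4]
width: 0.0099
finger_force: 30.0
[0.41858842 0.26296023 0.09659946] [-0.43418733  1.99500898  0.35156049] [ 0.31396072  0.19678259 -0.06800255] 29.95836764574051 0.43328904823093645
```

Converted, 0.06 rad / 1.5708 = 0.0382.

```bash
for i in 1; do echo '[[[0,0,0,0,0.0637],[0,0,0,0,0.0637],[0,0,0,0,0.0382],[0,0,0,0,0],[0,0,0,0,0]]]' > path.dat && python3 nudge.py path.dat; done
cat > q.py <<'E'
from bench import robot, vision
o=robot.get_obs();print(o['tool_pos'].round(4),o['ee_rot'].round(3),o['wrist_force'].round(2),o['wrist_torque'].round(3),o['joint_positions'][5].round(3))
E
python3 q.py;echo '[[[0,0,0,0,0.0382],[0,0,0,0,0],[0,0,0,0,0]]]' > path.dat && python3 nudge.py path.dat;python3 q.py;echo '[[[0,0,0,0,0.0382],[0,0,0,0,0],[0,0,0,0,0]]]' > path.dat && python3 nudge.py path.dat;python3 q.py
```

```text
time: 8.5
tool_pos: [0.4186, 0.2629, 0.0966]
ee_rot: [3.141, -0.001, 1.327]
wrist_force: [0.3, 2.1, -0.2]
width: 0.0096
finger_force: 30.0
[0.4186 0.2629 0.0966] [ 3.141e+00 -1.000e-03  1.327e+00] [ 0.25  2.14 -0.18] [ 0.394  0.05  -0.025] 0.689
time: 8.75
tool_pos: [0.4186, 0.2629, 0.0966]
ee_rot: [3.141, -0.001, 1.266]
wrist_force: [1.1, 2.9, 0.2]
width: 0.0101
finger_force: 30.0
[0.4186 0.2629 0.0966] [ 3.141e+00 -1.000e-03  1.266e+00] [1.07 2.93 0.15] [ 0.45  -0.026  0.289] 0.75
time: 9.0
tool_pos: [0.4186, 0.2629, 0.0966]
ee_rot: [3.141, -0.001, 1.206]
wrist_force: [1.7, 3.5, -1.2]
width: 0.0101
finger_force: 30.8
[0.4186 0.2629 0.0966] [ 3.141e+00 -1.000e-03  1.206e+00] [ 1.73  3.45 -1.23] [ 0.594 -0.214  0.482] 0.811
```

The torque has risen to 0.48 N m and the turn is at the stop (about 3.24 rad turned from about 0.26), so the timer is wound. I'll release, lift and move over the wing.

Converted, -0.03 m / 0.3 = -0.1, -0.025 m / 0.3 = -0.0833.

```bash
echo '[[[0.05,0,0,0,0],[0.05,0,0,0,0],[0.05,0,0,0,0],[0.05,0,0,0,0],[0.05,0,0,0,0],[0.05,0,0,0,0],[0.05,0,0,-0.0833,0],[0.05,0,0,-0.1,0],[0.05,0,0,-0.1,0],[0.05,0,0,0,0]]]' > path.dat && python3 nudge.py path.dat ; echo '[[[0.05,0,0,0,-0.0716],[0.05,0,0,0,-0.0716],[0.05,0,0,0,-0.0716],[0.05,0,0,0,-0.0716],[0.05,0,0,0,-0.0716],[0.05,0,0,0,-0.0716],[0.05,0,0,0,-0.0716],[0.05,0,0,0,-0.0716],[0.05,0,0,0,-0.0716],[0.05,0,0,0,-0.0716],[0.05,-0.071,-0.0683,0,0],[0.05,-0.071,-0.0683,0,0],[0.05,-0.071,-0.0683,0,0],[0.05,-0.071,-0.0683,0,0],[0.05,0,0,0,0],[0.05,0,0,0,0]]]' > path.dat && python3 nudge.py path.dat
python3 - <<'E'
from bench import robot, vision
import cv2,pickle,numpy as np
d={n:vision.snapshot(n) for n in('wrist','top')};o=robot.get_obs();pickle.dump((d,o),open('w3.pkl','wb'));print(o['tool_pos'],o['ee_rot'])
a=cv2.resize(d['wrist']['color'][110:300,130:390],None,fx=2,fy=2,interpolation=cv2.INTER_CUBIC)
b=cv2.resize(d['top']['color'][165:231,180:300],None,fx=2*2.16,fy=2*2.16,interpolation=cv2.INTER_CUBIC)
print(a.shape,b.shape);cv2.imwrite('pics/w3.png',np.vstack([a,b[:220,:520]]) if 0 else a);
E
```

```text
time: 9.83
tool_pos: [0.4212, 0.2639, 0.1886]
ee_rot: [3.133, -0.009, 1.202]
wrist_force: [-0.2, -0.2, 0.3]
width: 0.0501
finger_force: 0.0
time: 11.17
tool_pos: [0.4168, 0.1433, 0.1812]
ee_rot: [3.141, -0.0, 2.323]
wrist_force: [-0.1, 0.0, -0.0]
width: 0.0501
finger_force: 0.0
[0.41678488 0.14472877 0.18124543] [ 3.14138139e+00 -6.29492575e-04  2.32632433e+00]
(380, 520, 3) (285, 518, 3)
```

View pics/w3.png

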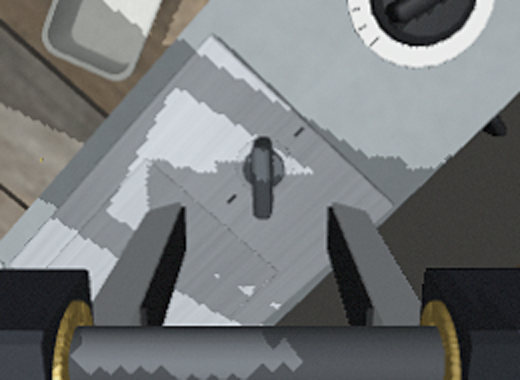

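The wing at (262,177) in the crop is upright and centred between the fingers at 185 and 328, so the yaw is right. A quick lateral check before going down.

```bash
python3 - <<'E'
import pickle
from h import *
d,o=pickle.load(open('w3.pkl','rb'));s=d['wrist'];s1,_=pickle.load(open('w1.pkl','rb'))
q=lambda x,y:((x+.5)/2-.5+130,(y+.5)/2-.5+110)
A,B=plane(s,q(262,140),.149),plane(s,q(262,213),.149);v=B-A
print((A+B)/2,np.hypot(*v[:2]),np.arctan2(v[1],v[0]))
M=(plane(s,q(299,132),.122)+plane(s,q(231,198),.122))/2;print('marks',M)
for n,p in(('m1',(299,132)),):print(tri([(s,q(*p)),(s1,(186.4,206.4))]),tri([(s,q(231,198)),(s1,(149.9,216.6))]))
y=2.326;e=np.array([.418,.1445])-o['tool_pos'][:2];print(e@[np.cos(y),np.sin(y)],e@[np.sin(y),-np.cos(y)])
E
```

```text
[0.41733871 0.14703527 0.149     ] 0.03425721514926262 -0.8144392862875064
marks [0.41969067 0.14679869 0.122     ]
(array([0.41939454, 0.17122709, 0.12621638]), [np.float64(0.00012815012714965685), np.float64(0.00012815012714960362)]) (array([0.41954926, 0.1224068 , 0.12069506]), [np.float64(0.0002719939532816406), np.float64(0.00027199395328166557)])
-0.000999465756946159 0.0007279626340566997
```

Units first: shifts go in shares of 0.3 m and turns go in shares of pi/2 rad. So 0.03 m / 0.3 = 0.1, 0.025 m / 0.3 = 0.0833.

```bash
echo '[[[0.05,0,0.005,0.1,0],[0.05,0,0,0.0833,0],[0.05,0,0,0.04,0],[0.05,0,0,0,0],[0.05,0,0,0,0]]]' > path.dat && python3 nudge.py path.dat; python3 q.py; echo '[[[0,0,0,0,0],[0,0,0,0,0],[0,0,0,0,0],[0,0,0,0,0],[0,0,0,0,0],[0,0,0,0,0],[0,0,0,0,0],[0,0,0,0,0],[0,0,0,0,0],[0,0,0,0,0]]]' > path.dat && python3 nudge.py path.dat;python3 q.py
```

```text
time: 11.68
tool_pos: [0.4176, 0.146, 0.1142]
ee_rot: [-3.141, -0.001, 2.328]
wrist_force: [0.7, -1.2, 0.2]
width: 0.0501
finger_force: 0.0
[0.4176 0.146  0.1142] [-3.141e+00 -1.000e-03  2.328e+00] [ 0.75 -1.18  0.24] [-0.012 -0.005 -0.008] -0.549
time: 12.52
tool_pos: [0.4184, 0.1456, 0.1147]
ee_rot: [3.14, 0.0, 2.326]
wrist_force: [0.4, 0.9, -0.5]
width: 0.0086
finger_force: 29.8
[0.4184 0.1456 0.1147] [3.14  0.    2.326] [ 0.44  0.94 -0.46] [ 0.286 -0.299 -0.022] -0.549
```

Gripped at 8.6 mm. Turning clockwise by about 0.755.

Converted, 0.108 rad / 1.5708 = 0.0688.

```bash
echo '[[[0,0,0,0,0.0688],[0,0,0,0,0.0688],[0,0,0,0,0.0688],[0,0,0,0,0.0688],[0,0,0,0,0.0688],[0,0,0,0,0.0688],[0,0,0,0,0.0681],[0,0,0,0,0],[0,0,0,0,0]]]' > path.dat && python3 nudge.py path.dat; python3 q.py; echo '[[[0,0,0,0.0133,0],[0,0,0,0.0133,0],[0,0,0,0,0],[0,0,0,0,0]]]' > path.dat && python3 nudge.py path.dat; python3 q.py
```

```text
time: 13.27
tool_pos: [0.4187, 0.1459, 0.1142]
ee_rot: [3.14, -0.001, 1.574]
wrist_force: [4.2, 2.5, -3.2]
width: 0.0083
finger_force: 30.0
[0.4187 0.1459 0.1142] [ 3.140e+00 -1.000e-03  1.574e+00] [ 4.23  2.45 -3.24] [ 0.598 -0.711  0.005] 0.203
time: 13.6
tool_pos: [0.4188, 0.147, 0.1069]
ee_rot: [3.139, -0.004, 1.574]
wrist_force: [3.2, 5.9, -0.4]
width: 0.0091
finger_force: 30.0
[0.4188 0.147  0.1069] [ 3.139 -0.004  1.574] [ 3.24  5.91 -0.45] [ 0.911 -0.557 -0.008] 0.203
```

It dropped in: 8 mm down with almost no force. Now pressing home.

Converted, 0.003 m / 0.3 = 0.01, 0.001 m / 0.3 = 0.0033.

```bash
echo '[[[0,0.0033,-0.0017,0.01,0],[0,0,0,0,0],[0,0,0,0,0]]]' > path.dat && python3 nudge.py path.dat; python3 q.py; echo '[[[0,0,0,0.01,0],[0,0,0,0,0],[0,0,0,0,0]]]' > path.dat && python3 nudge.py path.dat; python3 q.py;  echo '[[[0,0,0,0.0033,0],[0,0,0,0,0],[0,0,0,0,0]]]' > path.dat && python3 nudge.py path.dat; python3 q.py
```

```text
time: 13.85
tool_pos: [0.4189, 0.1472, 0.105]
ee_rot: [3.138, -0.002, 1.574]
wrist_force: [3.7, 3.4, 3.0]
width: 0.0088
finger_force: 30.0
[0.4189 0.1472 0.105 ] [ 3.138e+00 -2.000e-03  1.574e+00] [3.67 3.43 3.03] [ 0.542 -0.616  0.028] 0.206
time: 14.1
tool_pos: [0.4189, 0.1475, 0.1024]
ee_rot: [3.137, -0.003, 1.573]
wrist_force: [2.3, 5.4, 6.2]
width: 0.0086
finger_force: 30.0
[0.4189 0.1475 0.1024] [ 3.137e+00 -3.000e-03  1.573e+00] [2.34 5.36 6.24] [ 0.68  -0.341 -0.019] 0.207
time: 14.35
tool_pos: [0.4189, 0.1476, 0.1017]
ee_rot: [3.137, -0.003, 1.573]
wrist_force: [1.7, 4.4, 7.5]
width: 0.0086
finger_force: 30.0
[0.4189 0.1476 0.1017] [ 3.137e+00 -3.000e-03  1.573e+00] [1.68 4.4  7.53] [ 0.666 -0.237  0.003] 0.207
```

Converted, 0.001 m / 0.3 = 0.0033.

```bash
for i in 1; do echo '[[[0,0,0,0.0033,0],[0,0,0,0,0],[0,0,0,0,0]]]' > path.dat && python3 nudge.py path.dat; python3 q.py; echo '[[[0,0,0,0.0033,0],[0,0,0,0,0],[0,0,0,0,0]]]' > path.dat && python3 nudge.py path.dat; python3 q.py;  echo '[[[0,0,0,0.0033,0],[0,0,0,0,0],[0,0,0,0,0]]]' > path.dat && python3 nudge.py path.dat; python3 q.py; done | grep '\['
```

```text
tool_pos: [0.4189, 0.1476, 0.101]
ee_rot: [3.137, -0.003, 1.573]
wrist_force: [1.8, 5.4, 8.5]
[0.4189 0.1476 0.101 ] [ 3.137e+00 -3.000e-03  1.573e+00] [1.8  5.39 8.51] [ 0.696 -0.181  0.067] 0.207
tool_pos: [0.4189, 0.1477, 0.1003]
ee_rot: [3.137, -0.003, 1.573]
wrist_force: [1.1, 5.5, 10.8]
[0.4189 0.1477 0.1003] [ 3.137e+00 -3.000e-03  1.573e+00] [ 1.15  5.47 10.76] [ 0.66  -0.071  0.008] 0.207
tool_pos: [0.419, 0.1477, 0.1003]
ee_rot: [3.137, -0.003, 1.573]
wrist_force: [-0.7, 4.6, 12.9]
[0.419  0.1477 0.1003] [ 3.137e+00 -3.000e-03  1.573e+00] [-0.72  4.6  12.9 ] [0.562 0.252 0.002] 0.207
```

The height has stopped at 0.1003 while the force still climbs, after a total drop of 13.9 mm against the expected 14, so the hatch is home. A little more push for margin, then a last look.

Converted, 0.0015 m / 0.3 = 0.005, 0.0005 m / 0.3 = 0.0017.

```bash
echo '[[[0,0,0,0.005,0],[0,0,0,0.0017,0],[0,0,0,0,0],[0,0,0,0,0],[0,0,0,0,0],[0,0,0,0,0]]]' > path.dat && python3 nudge.py path.dat; python3 q.py
python3 - <<'E'
from bench import robot, vision
import cv2,numpy as np
a=vision.snapshot('wrist')['color'];b=vision.snapshot('scene')['color'][150:270,180:330]
a=a[0:300,60:460];b=cv2.resize(b,(375,300),interpolation=cv2.INTER_CUBIC)
cv2.imwrite('pics/end.png',np.hstack([a,b]))
E
python3 q.py
```

```text
time: 15.6
tool_pos: [0.419, 0.1477, 0.1001]
ee_rot: [3.136, -0.003, 1.573]
wrist_force: [-3.5, 3.8, 21.3]
width: 0.0092
finger_force: 30.0
[0.419  0.1477 0.1001] [ 3.136e+00 -3.000e-03  1.573e+00] [-3.53  3.77 21.32] [0.465 0.894 0.031] 0.207
[0.419  0.1477 0.1001] [ 3.136e+00 -3.000e-03  1.573e+00] [-2.98  3.81 21.2 ] [ 0.467  0.939 -0.009] 0.207
```

View pics/end.png

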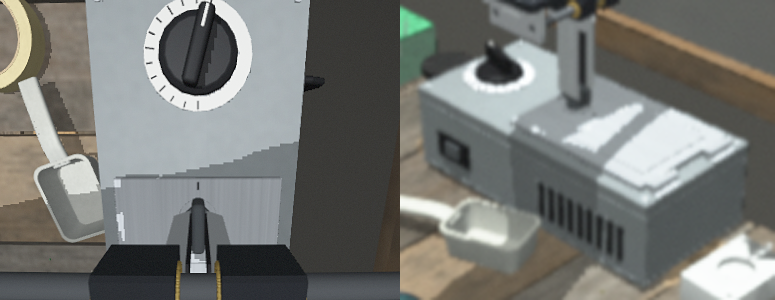

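The last view shows the key's white line at (205,12), about π + 0.2 past its zero, so the timer is at its stop. The wing points at the black mark at (198,186), and the hatch lies flush with the fingers holding it down at 21 N.

```bash
python3 -c "
from bench import robot, vision
print(robot.close_job())"
```

```text
the job is handed in; nothing more can be done
None
```

I handed the job in at about 15.7 s: the timer is wound to its stop, the stud is in line with its slot, and the gripper is still holding the hatch pressed home at about 21 N; no verdict came back.

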